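Seat the keyed hub on the mixer drive

TASK

On one of the two small mixer drives the blue hub is riding high, because its two orange tabs lie across the keyway. Turn the blue hub on its shaft until its tabs drop into the pale keyway and it sits fully home, flat on its collar, then let go. Leave the grey hub, which is already seated on the other drive, where it is.

Things in the scene. Friction and masses are not known exactly. Their poses are not given: they have to be found in the camera images.
- blue_hub_grip (a point): Grip bar of the loose blue hub, upright, 44 mm long, 20 mm thick, 44 mm high, standing on the hub's round body. The point is on the hub's axis inside the bar: 24 mm above the top of the round body, 20 mm below the bar's top. x runs along the bar and along the line of the two tabs, y across the bar (the 20 mm to pinch), z up; half a turn gives the same hub.
- blue_hub: The hub, 0.2 kg: round body 52 mm across, 30 mm high; two orange tabs 10 mm wide on opposite sides (along x) to 32 mm from the axis, reaching 10 mm below the round body. 20 mm bore, 2 mm loose all round on the shaft; turns and drops freely. Origin: centre of the round body's underside, 54 mm below the grip point. At the start the tabs stand on the collar, 10 mm too high.
- drive_a_keyway (a point): The blue hub's fixed drive: white box 124 mm square, on it a dark square collar 80 mm wide; across the collar a keyway 24 mm wide, 15 mm deep, pale floor; 16 mm shaft ending 22 mm above the collar. Point: shaft axis at the collar's top, 45 mm above the worktop. x along the keyway, z up. Seated, the hub's underside is at this height. Tabs drop in within 12 degrees of the keyway, either way round.
- grey_hub_grip (a point): The same kind of hub in grey, with the same tabs, point and axes, already seated in the keyway of a second, identical drive; not to be disturbed.

How it is judged:
At the end, for the whole second after the job is handed in: The blue hub is released with its tabs in the keyway: grip point within 3 mm of its seated height (54 mm above the collar's top) and 10 mm of the shaft's axis, tabs within 20 degrees of the keyway's line, upright within 6 degrees. The grey hub is within 12 mm of its start (z of blue_hub_grip in the frame of drive_a_keyway between 0.05 and 0.057 m and horizontal distance between blue_hub_grip and drive_a_keyway below 0.01 m and angle between the x axis of blue_hub_grip and the x axis of drive_a_keyway, either way round below 0.35 rad and angle between blue_hub_grip's own z axis and vertical below 0.1 rad and distance of grey_hub_grip from where it was at the start of the episode below 0.012 m); the robot touches nothing.
It fails at once if the grey hub is pulled up or knocked away (moved more than 20 mm) (distance of grey_hub_grip from where it was at the start of the episode above 0.02 m).
It also fails if it takes over 30 s, if anything falls off the work surface, if the arm or the gripper's body presses on something with over 40 N, if the wrist force passes 120 N, or if a joint passes its speed limit or range.

ROBOT

A 6-joint arm with a two-finger parallel gripper is mounted at the origin on a cart in front of the work surface, level with it; the furniture and walls round the work are solid. World frame = base frame: x ahead of the robot, y to its left, z up, the work surface at z = 0. Lengths are in m, angles in rad, forces in N, time in s.
With the tool pointing down it reaches from about 0.375 to 0.925 m from the base axis. Payload 5.7 kg.
Tool frame: the origin (TCP) lies midway between the tips of the shut fingers; the grasp point (between the pads) lies 19 mm behind it; z points along the fingers, y is the line along which they close (so a half turn about z gives the same grasp; the last joint's range is limited). The gripper opens to 88 mm and grips with 3 to 60 N. Pads are 20 mm wide; open, the fingers measure 115 mm over their backs; the gripper's body (75 mm by 178 mm) begins 61 mm behind the grasp point.
Start: joints at [1.133, 0.359, 1.51, -0, 1.272, -0.115], TCP at [0.19, 0.569, 0.223] pointing down, gripper open.
Joint ranges: [-2.97, 2.97], [-1.01, 2.36], [0.21, 2.38], [-0.96, 4.11], [0.2, 2.71], [-2.98, 2.98]. Speed limits (rad/s): [2.39, 2.39, 3.14, 3.14, 3.14, 3.14].

INTERFACE

Orientations are given as a unit quaternion [x, y, z, w].
In Python, from cell import state, vision, hand_in gives the robot as it stands. The module is installed in compiled form; this text tells all that it offers.
- The arm moves only by the tool step_arm, never from a script. Its argument "plan" is a list of rows, each an object of numbers: "x", "y", "z": the shift along the tool's x, y, z as a fraction of full scale; "ax", "ay", "az": the turn, a rotation vector about the tool's x, y, z as a fraction of full scale. A call has 1 to 12 rows; each row is the pose to reach, as a shift and turn from the pose commanded when the call began, along the tool's axes at that moment, turning the shorter way round; what a row does not reach only later rows make up. Full scale, the value 1, is 80 cm for a shift and 180 degrees for a turn. A row lasts 1/12 s, in which the tool goes at most 41.7 mm and 7.16 degrees, less where a joint would pass 70% of its speed; a pose out of reach is approached as far as the arm can. A call with a number of a shift or a turn outside -1 to 1 is refused whole. A call with a gripper value outside its range is refused whole. "fingers" is the opening, from 0 (shut) to 1 (fully open), set as the call begins (left out, the last holds). The fingers move at their own pace and stop on an object; "squeeze" is the grip in N (left out, the last holds). Time passes only in rows, so rows that repeat a pose let the fingers close. It gives the time, the measured TCP pose, the force, the opening and the grip force at its end, in the units of the state.
- state(): the state, without advancing time (a new reading comes with each control period).
- vision.snapshot(name): name is "side" or "top" or "wrist"; returns a dict with "color" (400x640x3 uint8, red, green, blue), "depth" (400x640 float32, m along the optical axis (not along the pixel's ray), 0 where there is no reading), "intrinsics" (3x3 intrinsics, pixels), "eye" and "rotation" of the camera in the world. Camera axes: x right, y down, z forward; pixel columns grow to the right and rows downward; lengths in m; the calibration is good to about 2 mm. The wrist camera is an equidistant fisheye: a pixel r from the principal point sees the ray r / f radians off the axis. A picture is of the moment at which its call begins.
- hand_in(): hands the job in; it is judged then, once.
Trained networks look in the newest picture that a camera, given by its name, has taken for a name from the list of things; names that differ only in an ending like _2 or _b are one class to them, and where a whole thing is asked for, a point or a joint stands for the part that bears it (a point fixed in the world has none). Each returns a list of dicts, best first, with "confidence" (0 to 1); they miss things now and then, are a little off and sometimes report something else, mostly with a low value. They report only what shows in the picture. A call takes as long as a camera call.
- vision.find_in(camera, label): "at" ([x, y, z] in m, in world coordinates, good to about 4 mm: the middle of the surface that is visible of it).
- vision.regions_of(camera, label): "mask" (400x640 bool, what is visible of it).
- vision.landmark_of(camera, label): "at" ([x, y, z] in m, in world coordinates, good to about 4 mm: a listed point, or the origin of a listed thing).
The state is a dict: "time": time; "joint_positions": joint angles; "joint_velocities": joint speeds; "effort": joint torques, N m; "tool_pos": TCP position; "eef_rot": TCP orientation; "wrist_force": force on the tool from outside, world axes, zero at the start; "wrist_torque": the same for the moment, N m; "finger_gap": finger opening in m; "gripper_force": force on a finger pad.
Only numpy, scipy, OpenCV 4.12 (cv2) and the standard library are available. Lean on these libraries where they do the work, as an engineer would, in place of code of your own. Each camera call takes 0.05 s, during which the arm holds its last target. There are 200 camera calls.

## Working session

There is one attempt and no reset: what is moved stays moved. The work goes in short steps, Python scripts to look and compute and a tool call to move; the robot and the scene stay as the last step left them, time stands still between calls to the robot, and variables do not carry over. Pictures are saved under pics/ and viewed, at most 10 in all, crops included, and the job is handed in when it is done.

Besides the shell and the picture viewer there is one more tool, called after ">>>" by a JSON object that holds its "method" and its "body". step_arm: Moves the arm, as the interface text tells. Its arguments: {"type":"object","properties":{"plan":{"type":"array"},"fingers":{"type":"number"},"squeeze":{"type":"number"}},"required":["plan"]}

```bash
mkdir -p pics; cat > h.py <<'E'
import numpy as np, cv2
from cell import state, vision, hand_in
from scipy.spatial.transform import Rotation as R
def save(s,n): cv2.imwrite('pics/'+n,s['color'][:,:,::-1])
def cloud(s):
    K=s['intrinsics'];d=s['depth'];v,u=np.indices(d.shape)
    p=np.stack([(u-K[0,2])/K[0,0]*d,(v-K[1,2])/K[1,1]*d,d],-1)
    return p@np.array(s['rotation']).T+np.array(s['eye'])
E
python3 - <<'E'
from h import *
st=state();print(st['time'],st['tool_pos'],R.from_quat(st['eef_rot']).as_matrix().round(3),st['finger_gap'])
for c in('top','side'):
    s=vision.snapshot(c);save(s,c+'.png');P=cloud(s)
    for l in('blue_hub_grip','drive_a_keyway','grey_hub_grip'):
        print(c,l,[(np.round(r['at'],3),round(r['confidence'],2)) for r in vision.landmark_of(c,l)[:3]])
    for l in('blue_hub_grip','grey_hub_grip'):
        for r in vision.regions_of(c,l)[:1]:
            q=P[r['mask']&(s['depth']>0)];zt=np.percentile(q[:,2],98);t=q[abs(q[:,2]-zt)<.006][:,:2].astype(np.float32)
            print(c,l,len(q),zt,cv2.minAreaRect(t))
E
```

```text
0.0 [0.19006805 0.56840885 0.22182613] [[-0.948  0.317 -0.001]
 [ 0.317  0.948 -0.002]
 [ 0.    -0.002 -1.   ]] 0.08746855761987944Traceback (most recent call last):
  File "<stdin>", line 4, in <module>
  File "h.py", line 8, in cloud
    return p@np.array(s['rotation']).T+np.array(s['eye'])
           ~^~~~~~~~~~~~~~~~~~~~~~~~~~
ValueError: matmul: Input operand 1 has a mismatch in its core dimension 0, with gufunc signature (n?,k),(k,m?)->(n?,m?) (size 4 is different from 3)
```

View pics/top.png

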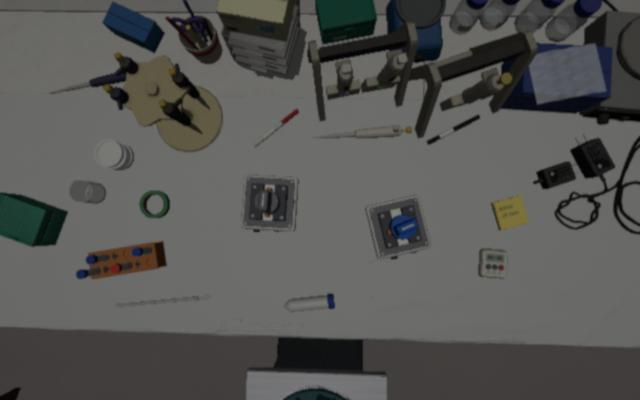

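The top picture shows the grey hub at about pixel (268,203), and the blue hub at about (404,229) with its bar across the keyway. The camera rotation comes as a quaternion, so I'll convert it.

```bash
sed -i "s/np.array(s\['rotation'\]).T/R.from_quat(s['rotation']).as_matrix().T/" h.py
python3 - <<'E'
from h import *
for c in('top','side'):
    s=vision.snapshot(c);save(s,c+'.png');P=cloud(s)
    for l in('blue_hub_grip','drive_a_keyway','grey_hub_grip'):
        print(c,l,[(np.round(r['at'],3),round(r['confidence'],2)) for r in vision.landmark_of(c,l)[:3]])
    for l in('blue_hub_grip','grey_hub_grip'):
        for r in vision.regions_of(c,l)[:1]:
            q=P[r['mask']&(s['depth']>0)];zt=np.percentile(q[:,2],98);t=q[abs(q[:,2]-zt)<.006][:,:2].astype(np.float32)
            print(c,l,len(q),zt,cv2.minAreaRect(t))
    if c=='top': 
        cv2.imwrite('pics/topc.png',cv2.resize(s['color'][185:270,355:455,::-1],None,fx=6,fy=6,interpolation=cv2.INTER_CUBIC))
        print(P[185:270:12,355:455:12].round(3)[3])
        for l,(u,v) in dict(b=(400,227),g=(270,203)).items():
            W=P[v-45:v+45,u-45:u+45].reshape(-1,3);m=(W[:,2]>.022)&(W[:,2]<.05);print(l,cv2.minAreaRect(W[m][:,:2].astype(np.float32)))
E
```

```text
top blue_hub_grip [(array([ 0.484, -0.171,  0.11 ]), 0.62)]
top drive_a_keyway [(array([ 0.482, -0.171,  0.044]), 0.93)]
top grey_hub_grip [(array([0.531, 0.111, 0.098]), 0.67)]
top blue_hub_grip 568 0.13125033255736043 ((0.48445016145706177, -0.17436400055885315), (0.019644955173134804, 0.043762702494859695), 25.381696701049805)
top grey_hub_grip 499 0.12113661100416284 ((0.5315642952919006, 0.11539006978273392), (0.02008037269115448, 0.04338528960943222), 86.23736572265625)
[[ 0.494 -0.08  -0.   ]
 [ 0.494 -0.108  0.001]
 [ 0.495 -0.13   0.039]
 [ 0.495 -0.151  0.077]
 [ 0.495 -0.174  0.086]
 [ 0.495 -0.19   0.13 ]
 [ 0.498 -0.245 -0.001]
 [ 0.498 -0.272 -0.   ]
 [ 0.499 -0.299 -0.001]]
b ((0.4815654158592224, -0.17524363100528717), (0.12957318127155304, 0.12384642660617828), 14.768462181091309)
g ((0.528897762298584, 0.11554981023073196), (0.12414244562387466, 0.1288883537054062), 87.99555969238281)
side blue_hub_grip [(array([ 0.484, -0.178,  0.109]), 0.59)]
side drive_a_keyway [(array([ 0.482, -0.174,  0.046]), 0.8)]
side grey_hub_grip [(array([0.535, 0.114, 0.098]), 0.77)]
side blue_hub_grip 1127 0.1298664084198493 ((0.4844769239425659, -0.17661930620670319), (0.019551411271095276, 0.043063532561063766), 25.64168357849121)
side grey_hub_grip 740 0.11913383970326474 ((0.5309737920761108, 0.11323666572570801), (0.021132634952664375, 0.042755767703056335), 86.33399963378906)
```

View pics/topc.png

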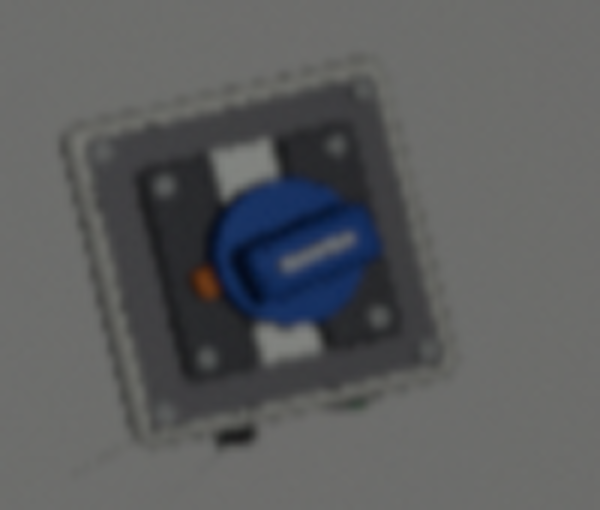

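View pics/side.png

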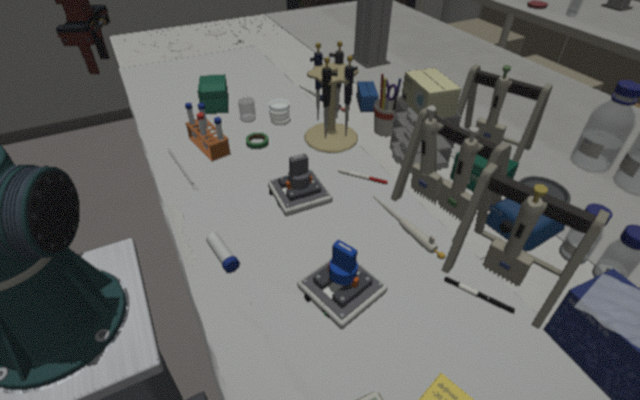

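The box outline puts the keyway at about 14.8° in the world. The bar is at about 115.4°, so the shorter turn is +79° in the world. That is negative about tool z, and joint 6 stays in range. I'll set out by way of a waypoint to stay clear of the inner reach limit.

>>> {"method": "step_arm", "body": {"plan": [{"x": -0.4, "y": -0.287, "az": 0.256}, {"x": -0.4, "y": -0.287, "az": 0.256}, {"x": -0.4, "y": -0.287, "az": 0.256}, {"x": -0.4, "y": -0.287, "az": 0.256}, {"x": -0.4, "y": -0.287, "az": 0.256}, {"x": -0.4, "y": -0.287, "az": 0.256}, {"x": -0.4, "y": -0.287, "az": 0.256}, {"x": -0.4, "y": -0.287, "az": 0.256}, {"x": -0.4, "y": -0.287, "az": 0.256}, {"x": -0.4, "y": -0.287, "az": 0.256}, {"x": -0.4, "y": -0.287, "az": 0.256}], "fingers": 1, "squeeze": 20}}

```text
$.plan[0]: bad value
```

>>> {"method": "step_arm", "body": {"plan": [{"x": -0.4, "y": -0.287, "z": 0, "ax": 0, "ay": 0, "az": 0.256}, {"x": -0.4, "y": -0.287, "z": 0, "ax": 0, "ay": 0, "az": 0.256}, {"x": -0.4, "y": -0.287, "z": 0, "ax": 0, "ay": 0, "az": 0.256}, {"x": -0.4, "y": -0.287, "z": 0, "ax": 0, "ay": 0, "az": 0.256}, {"x": -0.4, "y": -0.287, "z": 0, "ax": 0, "ay": 0, "az": 0.256}, {"x": -0.4, "y": -0.287, "z": 0, "ax": 0, "ay": 0, "az": 0.256}, {"x": -0.4, "y": -0.287, "z": 0, "ax": 0, "ay": 0, "az": 0.256}, {"x": -0.4, "y": -0.287, "z": 0, "ax": 0, "ay": 0, "az": 0.256}, {"x": -0.4, "y": -0.287, "z": 0, "ax": 0, "ay": 0, "az": 0.256}, {"x": -0.4, "y": -0.287, "z": 0, "ax": 0, "ay": 0, "az": 0.256}, {"x": -0.4, "y": -0.287, "z": 0, "ax": 0, "ay": 0, "az": 0.256}], "fingers": 1, "squeeze": 20}}

```text
time: 1.57
tool_pos: [0.4236, 0.2467, 0.2229]
eef_rot: [0.536, 0.844, 0.0, 0.001]
wrist_force: [0.3, 0.2, -0.5]
finger_gap: 0.0878
gripper_force: 0.0
```

>>> {"method": "step_arm", "body": {"plan": [{"x": -0.509, "y": -0.155, "z": 0, "ax": 0, "ay": 0, "az": 0}, {"x": -0.509, "y": -0.155, "z": 0, "ax": 0, "ay": 0, "az": 0}, {"x": -0.509, "y": -0.155, "z": 0, "ax": 0, "ay": 0, "az": 0}, {"x": -0.509, "y": -0.155, "z": 0, "ax": 0, "ay": 0, "az": 0}, {"x": -0.509, "y": -0.155, "z": 0, "ax": 0, "ay": 0, "az": 0}, {"x": -0.509, "y": -0.155, "z": 0, "ax": 0, "ay": 0, "az": 0}, {"x": -0.509, "y": -0.155, "z": 0, "ax": 0, "ay": 0, "az": 0}, {"x": -0.509, "y": -0.155, "z": 0, "ax": 0, "ay": 0, "az": 0}, {"x": -0.509, "y": -0.155, "z": 0, "ax": 0, "ay": 0, "az": 0}, {"x": -0.509, "y": -0.155, "z": 0, "ax": 0, "ay": 0, "az": 0}, {"x": -0.509, "y": -0.155, "z": 0, "ax": 0, "ay": 0, "az": 0}, {"x": -0.509, "y": -0.155, "z": 0, "ax": 0, "ay": 0, "az": 0}]}}

```text
time: 2.57
tool_pos: [0.4846, -0.1732, 0.2227]
eef_rot: [0.536, 0.844, -0.0, 0.0]
wrist_force: [-0.8, 0.2, 1.1]
finger_gap: 0.0876
gripper_force: 0.0
```

```bash
python3 - <<'E'
from h import *
st=state();print(st['tool_pos'],st['joint_positions'])
T=R.from_quat(st['eef_rot']).as_matrix();print(T.round(3))
s=vision.snapshot('wrist');save(s,'w1.png')
for l in('blue_hub_grip','drive_a_keyway'):
    print(l,[(np.round(r['at'],4),round(r['confidence'],2)) for r in vision.landmark_of('wrist',l)[:2]])
K=s['intrinsics'];d=s['depth'];v,u=np.indices(d.shape)
a=(u-K[0,2])/K[0,0];b=(v-K[1,2])/K[1,1];r=np.hypot(a,b)+1e-9;k=np.tan(np.minimum(r,1.5))/r
P=np.stack([a*k*d,b*k*d,d],-1)@R.from_quat(s['rotation']).as_matrix().T+np.array(s['eye'])
for q in vision.regions_of('wrist','blue_hub_grip')[:1]:
    p=P[q['mask']&(d>0)];z=np.percentile(p[:,2],98);print(z,cv2.minAreaRect(p[abs(p[:,2]-z)<.006][:,:2].astype(np.float32)))
E
```

```text
[ 0.48463667 -0.17322052  0.22265697] [-4.77465248e-01  2.35696358e-01  1.69223542e+00 -1.20936676e-04
  1.21283387e+00 -9.17861601e-01]
[[-0.426  0.905  0.001]
 [ 0.905  0.426 -0.   ]
 [-0.001  0.    -1.   ]]
blue_hub_grip [(array([ 0.4863, -0.1742,  0.1072]), 0.69)]
drive_a_keyway []
0.12962128851448002 ((0.48403817415237427, -0.1741383671760559), (0.019045734778046608, 0.04202519729733467), 24.64019775390625)
```

View pics/w1.png

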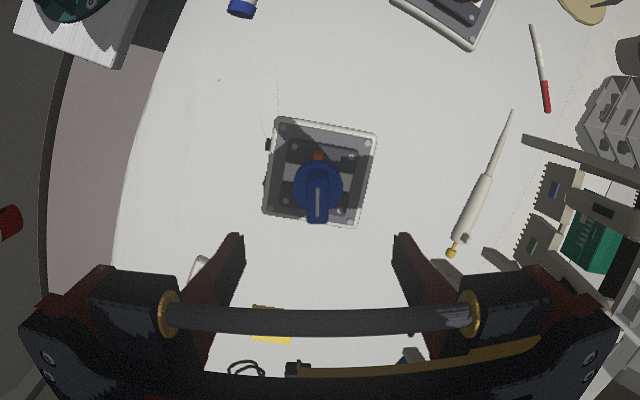

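The wrist picture shows the bar upright at about (317,200), centred between the fingers. The measured centre is within 1 mm, so I'll go down and grip.

>>> {"method": "step_arm", "body": {"plan": [{"x": 0, "y": 0, "z": 0.05, "ax": 0, "ay": 0, "az": 0}, {"x": 0, "y": 0, "z": 0.09, "ax": 0, "ay": 0, "az": 0}, {"x": 0, "y": 0, "z": 0.125, "ax": 0, "ay": 0, "az": 0}, {"x": 0, "y": 0, "z": 0.15, "ax": 0, "ay": 0, "az": 0}, {"x": 0, "y": 0, "z": 0.16, "ax": 0, "ay": 0, "az": 0}, {"x": 0, "y": 0, "z": 0.16, "ax": 0, "ay": 0, "az": 0}]}}

```text
time: 3.27
tool_pos: [0.4823, -0.169, 0.0932]
eef_rot: [0.533, 0.846, -0.0, -0.002]
wrist_force: [0.7, 0.0, -0.0]
finger_gap: 0.0878
gripper_force: 0.0
```

>>> {"method": "step_arm", "body": {"plan": [{"x": 0, "y": 0, "z": 0, "ax": 0, "ay": 0, "az": 0}, {"x": 0, "y": 0, "z": 0, "ax": 0, "ay": 0, "az": 0}, {"x": 0, "y": 0, "z": 0, "ax": 0, "ay": 0, "az": 0}, {"x": 0, "y": 0, "z": 0, "ax": 0, "ay": 0, "az": 0}, {"x": 0, "y": 0, "z": 0, "ax": 0, "ay": 0, "az": 0}, {"x": 0, "y": 0, "z": 0, "ax": 0, "ay": 0, "az": 0}, {"x": 0, "y": 0, "z": 0, "ax": 0, "ay": 0, "az": 0}, {"x": 0, "y": 0, "z": 0, "ax": 0, "ay": 0, "az": 0}], "fingers": 0, "squeeze": 15}}

```text
time: 3.93
tool_pos: [0.4838, -0.1714, 0.0948]
eef_rot: [0.534, 0.845, -0.0, 0.0]
wrist_force: [0.6, -0.1, 0.2]
finger_gap: 0.0377
gripper_force: 0.0
```

>>> {"method": "step_arm", "body": {"plan": [{"x": 0, "y": 0, "z": 0, "ax": 0, "ay": 0, "az": 0}, {"x": 0, "y": 0, "z": 0, "ax": 0, "ay": 0, "az": 0}, {"x": 0, "y": 0, "z": 0, "ax": 0, "ay": 0, "az": 0}, {"x": 0, "y": 0, "z": 0, "ax": 0, "ay": 0, "az": 0}, {"x": 0, "y": 0, "z": 0, "ax": 0, "ay": 0, "az": 0}, {"x": 0, "y": 0, "z": 0, "ax": 0, "ay": 0, "az": 0}]}}

```text
time: 4.43
tool_pos: [0.4837, -0.1713, 0.0946]
eef_rot: [0.534, 0.845, -0.0, -0.0]
wrist_force: [-1.0, -0.0, 0.1]
finger_gap: 0.0196
gripper_force: 15.0
```

>>> {"method": "step_arm", "body": {"plan": [{"x": 0, "y": 0, "z": 0, "ax": 0, "ay": 0, "az": -0.037}, {"x": 0, "y": -0.0005, "z": 0, "ax": 0, "ay": 0, "az": -0.074}, {"x": 0, "y": -0.001, "z": 0, "ax": 0, "ay": 0, "az": -0.111}, {"x": 0, "y": -0.0015, "z": 0, "ax": 0, "ay": 0, "az": -0.148}, {"x": -0.0005, "y": -0.002, "z": 0, "ax": 0, "ay": 0, "az": -0.185}, {"x": -0.0005, "y": -0.0025, "z": 0, "ax": 0, "ay": 0, "az": -0.222}, {"x": -0.0005, "y": -0.003, "z": 0, "ax": 0, "ay": 0, "az": -0.259}, {"x": -0.001, "y": -0.003, "z": 0, "ax": 0, "ay": 0, "az": -0.296}, {"x": -0.001, "y": -0.0035, "z": 0, "ax": 0, "ay": 0, "az": -0.333}, {"x": -0.001, "y": -0.004, "z": 0, "ax": 0, "ay": 0, "az": -0.37}, {"x": -0.0015, "y": -0.0045, "z": 0, "ax": 0, "ay": 0, "az": -0.407}, {"x": -0.0015, "y": -0.0045, "z": 0, "ax": 0, "ay": 0, "az": -0.442}]}}

```text
time: 5.43
tool_pos: [0.4806, -0.1737, 0.0943]
eef_rot: [-0.133, 0.991, 0.0, -0.0]
wrist_force: [-0.1, -0.4, -3.2]
finger_gap: 0.0201
gripper_force: 15.0
```

```bash
cat > m.py <<'E'
from h import *
st=state();print(st['time'],st['tool_pos'],R.from_quat(st['eef_rot']).as_matrix()[:,:2].T.round(3),st['wrist_force'],st['finger_gap'],st['gripper_force'])
for c in('top','side'):
    s=vision.snapshot(c);save(s,c+'%.1f.png'%st['time']);P=cloud(s)
    for l in('blue_hub_grip','grey_hub_grip'):
        print(c,l,[(np.round(r['at'],3),round(r['confidence'],2)) for r in vision.landmark_of(c,l)[:1]])
        for r in vision.regions_of(c,l)[:1]:
            q=P[r['mask']&(s['depth']>0)];zt=np.percentile(q[:,2],98);t=q[abs(q[:,2]-zt)<.006][:,:2].astype(np.float32)
            print(len(q),zt,cv2.minAreaRect(t))
    if c=='side': cv2.imwrite('pics/c%.1f.png'%st['time'],cv2.resize(s['color'][210:340,280:410,::-1],None,fx=4,fy=4,interpolation=cv2.INTER_CUBIC))
E
python3 m.py; ls pics
```

```text
5.4333 [ 0.48064008 -0.17374678  0.09432402] [[-0.964 -0.264  0.001]
 [-0.264  0.964  0.001]] [-0.1042987  -0.37186456 -3.20218612] 0.020103886719451125 14.997717887163162
top blue_hub_grip [(array([ 0.484, -0.172,  0.104]), 0.45)]
top grey_hub_grip [(array([0.531, 0.112, 0.096]), 0.67)]
521 0.12130701821561732 ((0.5313742756843567, 0.115570567548275), (0.01969810016453266, 0.04353926703333855), 87.04335021972656)
side blue_hub_grip [(array([ 0.483, -0.174,  0.11 ]), 0.6)]
744 0.1292874697881305 ((0.4723350405693054, -0.1782027781009674), (0.018060103058815002, 0.018535880371928215), 10.173898696899414)
side grey_hub_grip [(array([0.535, 0.117, 0.097]), 0.78)]
690 0.11940537579609536 ((0.5316041707992554, 0.11308406293392181), (0.021609846502542496, 0.042635347694158554), 86.35728454589844)
c5.4.png
side.png
side5.4.png
top.png
top5.4.png
topc.png
w1.png
```

The tool's x axis is now at 15.3° (mod 180), along the keyway. I'll release.

>>> {"method": "step_arm", "body": {"plan": [{"x": 0, "y": 0, "z": 0, "ax": 0, "ay": 0, "az": 0}, {"x": 0, "y": 0, "z": 0, "ax": 0, "ay": 0, "az": 0}, {"x": 0, "y": 0, "z": 0, "ax": 0, "ay": 0, "az": 0}, {"x": 0, "y": 0, "z": 0, "ax": 0, "ay": 0, "az": 0}, {"x": 0, "y": 0, "z": 0, "ax": 0, "ay": 0, "az": 0}, {"x": 0, "y": 0, "z": 0, "ax": 0, "ay": 0, "az": 0}, {"x": 0, "y": 0, "z": 0, "ax": 0, "ay": 0, "az": 0}], "fingers": 0.7}}

```text
time: 6.52
tool_pos: [0.4811, -0.174, 0.0947]
eef_rot: [-0.13, 0.991, -0.0, 0.0]
wrist_force: [1.4, 0.1, 0.2]
finger_gap: 0.0604
gripper_force: 0.0
```

```bash
python3 m.py
```

```text
6.5167 [ 0.48110942 -0.17395207  0.09473649] [[-0.966 -0.258 -0.   ]
 [-0.258  0.966 -0.   ]] [1.39647822 0.0971494  0.24082816] 0.06042256544313866 0.0
top blue_hub_grip [(array([ 0.483, -0.173,  0.097]), 0.6)]
top grey_hub_grip [(array([0.534, 0.114, 0.097]), 0.81)]
485 0.12171147430688443 ((0.5314850211143494, 0.11527913063764572), (0.019342197105288506, 0.04354844242334366), 85.36195373535156)
side blue_hub_grip [(array([ 0.486, -0.177,  0.094]), 0.93)]
876 0.12048370191939256 ((0.4803959131240845, -0.18719382584095), (0.027668198570609093, 0.04089399427175522), 20.8527889251709)
side grey_hub_grip [(array([0.532, 0.116, 0.098]), 0.86)]
672 0.11950780439527688 ((0.5300889611244202, 0.11297668516635895), (0.02090996317565441, 0.04064933583140373), 88.48426055908203)
```

It dropped by about 10 mm. I'll retreat straight up and check.

>>> {"method": "step_arm", "body": {"plan": [{"x": 0, "y": 0, "z": -0.03, "ax": 0, "ay": 0, "az": 0}, {"x": 0, "y": 0, "z": -0.07, "ax": 0, "ay": 0, "az": 0}, {"x": 0, "y": 0, "z": -0.12, "ax": 0, "ay": 0, "az": 0}, {"x": 0, "y": 0, "z": -0.16, "ax": 0, "ay": 0, "az": 0}, {"x": 0, "y": 0, "z": -0.16, "ax": 0, "ay": 0, "az": 0}, {"x": 0, "y": 0, "z": -0.16, "ax": 0, "ay": 0, "az": 0}, {"x": 0, "y": 0, "z": -0.16, "ax": 0, "ay": 0, "az": 0}]}}

```text
time: 7.6
tool_pos: [0.4806, -0.1736, 0.2222]
eef_rot: [-0.13, 0.991, 0.0, -0.0]
wrist_force: [0.7, 0.2, -0.6]
finger_gap: 0.0612
gripper_force: 0.0
```

```bash
python3 m.py; ls pics
```

```text
7.6 [ 0.48060006 -0.17363539  0.2222242 ] [[-0.966 -0.259  0.   ]
 [-0.259  0.966  0.   ]] [ 0.74173945  0.17996724 -0.60153303] 0.061189950510851854 0.0
top blue_hub_grip [(array([ 0.485, -0.172,  0.1  ]), 0.46)]
531 0.12154391452078091 ((0.5313722491264343, 0.11532076448202133), (0.01960320584475994, 0.043736618012189865), 86.010009765625)
top grey_hub_grip [(array([0.529, 0.11 , 0.099]), 0.63)]
536 0.12153655660184105 ((0.5313722491264343, 0.11532076448202133), (0.01960320584475994, 0.043736618012189865), 86.010009765625)
side blue_hub_grip [(array([ 0.482, -0.177,  0.097]), 0.6)]
1019 0.1197808697899296 ((0.4838152229785919, -0.1750192940235138), (0.041021350771188736, 0.018710913136601448), 14.659700393676758)
side grey_hub_grip [(array([0.531, 0.115, 0.096]), 0.76)]
700 0.11921867273145091 ((0.5300330519676208, 0.11206422746181488), (0.019276581704616547, 0.04005168750882149), 83.751220703125)
c5.4.png
c6.5.png
c7.6.png
side.png
side5.4.png
side6.5.png
side7.6.png
top.png
top5.4.png
top6.5.png
top7.6.png
topc.png
w1.png
```

View pics/c7.6.png

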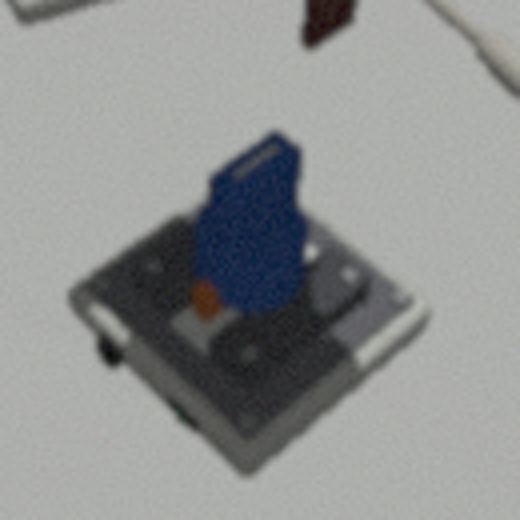

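The picture shows the orange tab at (207,298) down in the pale keyway and the hub flat on the collar. The bar's top is at 0.120 m and the bar lies at 14.7°, with the keyway at 14.8°.

```bash
python3 -c "
from cell import hand_in
print(hand_in())"
```

```text
the job is handed in; nothing more can be done
None
```

The blue hub is turned, released and sitting home with its tabs in the keyway; the cameras showed no movement of the grey hub, and the job was handed in at about 8 s (no verdict came back).

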